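# Load the drill jig and close it with its drill plate

## Robot

A 6-joint arm with a two-finger parallel gripper is mounted at the origin on the work surface. World frame = base frame: x ahead of the robot, y to its left, z up, the work surface at z = 0. Lengths are in m, angles in degrees, forces in N, time in s.
With the tool pointing down it reaches from about 0.375 to 0.75 m from the base axis. Payload 9 kg.
Tool frame: the origin (TCP) lies where the fingers leave the gripper's body, on its centre line; the fingertips stand 73 mm ahead of it and the grasp point (between the pads) lies 54 mm ahead of it (robot.tip_reach is the distance from the TCP to the fingertips, in m); z points along the fingers, y is the line along which they close (so a half turn about z gives the same grasp; the last joint's range is limited). The gripper opens to 85 mm and grips with 20 to 120 N. Pads are 22 mm wide; open, the fingers measure 114 mm over their backs; the gripper's body (76 mm by 85 mm) begins 54 mm behind the grasp point. The pads swing forward as they close: fully open they stand 13 mm farther back than shut.
Start: joints at [57.599, 5.964, 5.575, 89.605, 0, 77.527], TCP at [0.205, 0.564, 0.304] pointing down, gripper open.
Joint ranges: [-171.21, 171.21], [-48.23, 106.86], [-62.78, 66.21], [-105.2, 120.99], [-86.42, 89.51], [-180, 180]. Speed limits (degrees/s): [127.2, 127.2, 147.25, 180, 180, 180].

## Interface

Orientations are given as [roll, pitch, yaw] about the fixed x, y, z axes, in that order (R = Rz(yaw) Ry(pitch) Rx(roll)).
In Python, from plant import robot gives the robot as it stands. Calls block until the motion is done:
- robot.move_pose(position, orientation): joint-space move of the TCP to a pose.
- robot.line_to(position, vel=0.15, rotation=None, guard=None): straight line of the TCP; rotation=None keeps the orientation; vel is the mean speed in m/s. With guard (N) it stops when the force on the tool has changed by that much, and returns True; else False.
- robot.goto_joints(angles): joint-space move.
- robot.set_gripper(opening): finger opening in m; the grip force is fixed at half the most; returns when the fingers have stopped.
- robot.pause(seconds).
- robot.ik(position, orientation): joint angles nearest the present ones, or None.
- robot.observe(): the state.
- robot.grab_frame(name): name is "scene" or "top" or "wrist"; returns the picture (384x512x3 uint8, blue, green, red); there is no depth.
- robot.get_calibration(name): a dict with "vertical_fov" (degrees; the focal length in pixels is half the picture's height over the tangent of half this angle, whatever the lens; pixels are square), "cx", "cy" (the principal point, pixels), "rvec" (rotation vector, rad) and "tvec" (3), from world to camera coordinates, as OpenCV has them. Camera axes: x right, y down, z forward; pixel columns grow to the right and rows downward; lengths in m; the calibration is good to about 2 mm. The wrist camera is an equidistant fisheye: a pixel r from the principal point sees the ray r / f radians off the axis. A picture is of the moment at which its call begins: read the wrist's pose just before it. get_calibration takes no time and is no camera call; for the wrist camera it gives the pose at the moment of the call.
A pose or a line that the arm cannot do raises robot.IKError and nothing moves.
- robot.job_done(): hands the job in; it is judged then, once.
The state is a dict: "time": time; "q": joint angles; "qvel": joint speeds; "joint_torque": joint torques, N m; "tool_pos": TCP position; "tcp_rot": TCP orientation; "ft_force": force on the tool from outside, world axes, zero at the start; "torque": the same for the moment, N m; "gripper_width": finger opening in m; "gripper_force": force on a finger pad.
Only numpy, scipy, OpenCV 4.12 (cv2) and the standard library are available. Lean on these libraries where they do the work, as an engineer would, in place of code of your own. Each camera call takes 0.05 s, during which the arm holds its last target. There are 200 camera calls.

## Task

Load the drill jig: set the aluminium valve block flat in the nest between the blue corner locators and let go of it, then carry the drill plate over by its yellow bar, wide hole over the thick brass pin and narrow hole over the thin one, and lower it right down, still in the grip, until it rests flush on both pillar shoulders before you release it. Leave the bit case, the screwdriver and the oil bottle where they are.

Things in the scene. Friction and masses are not known exactly. Their poses are not given: they have to be found in the camera images.
- jig: drill jig fixed to the bench: dark steel base 220 x 110 x 16 mm; origin under its centre, at bench level; x along its length towards the thick pin, z up. In its middle four blue L-shaped corner locators with sloped tops frame the nest. At each end stands a steel pillar 30 mm across with a brass locating pin on top
- nest (a point): centre of the nest floor, on top of the jig base, 16 mm above the bench. The nest is 84 mm along the jig's x and 60 mm along its y; the locators' arms are 20 mm long and stand 15 mm above this floor, leaving each long side open for 44 mm in its middle
- thick_pin (a point): axis of the thick brass pin (18 mm across), at the pillar shoulder it stands on, 58 mm above the bench, 75 mm from the jig's centre along +x. The pin is straight for 14 mm above the shoulder, then tapers to 8 mm across over another 12 mm. The plate's underside rests on this shoulder
- thin_pin (a point): axis of the thin brass pin (12 mm across), at its pillar shoulder, 58 mm above the bench, 75 mm from the jig's centre along -x; same heights as the thick pin, tapering to 5 mm across
- block: loose aluminium valve block, 80 x 56 x 40 mm (x, y, z), about 0.45 kg, dark ports on top; origin at the centre of its underside, z up. Either way round fits the nest. Standing in the nest its top is 2 mm below the pillar shoulders
- plate: loose steel-coloured drill plate, 190 x 70 x 12 mm (x, y, z), about 0.5 kg, four small brass bushes, and a grip bar on top; origin at the centre of its underside; x along its length towards the wide hole, z up
- grip (a point): middle of the plate's yellow grip bar, 48 mm above the plate's underside: a bar 104 mm long along the plate's x, 18 mm wide and 18 mm high, its underside 27 mm above the plate's top face, carried by a black post near each end (posts 76 mm apart inside)
- wide_hole (a point): centre of the plate's wide through hole (20.5 mm across) at the plate's underside, 75 mm from the plate's centre along +x
- narrow_hole (a point): centre of the plate's narrow through hole (14.5 mm across) at the plate's underside, 75 mm from the plate's centre along -x
- bit_case: bystander: black screwdriver-bit case standing open, 100 x 150 mm, 22 mm high with bits to 38 mm and a lid 65 mm high at its +x edge; origin under its centre
- screwdriver: bystander: screwdriver with yellow handle, 200 mm long, lying on the bench along its own x; origin under its middle
- oil_can: bystander: white oil bottle with red cap, 60 mm across, 150 mm high; origin under its centre
Things that resemble listed ones, but are neither listed nor needed, are in the scene too. Several things have the shape of the block; the one meant has the colours described above.

How it is judged:
By the outcome, as a careful person would: the job done as asked, in the order asked, and still so for the second after the job is handed in, with the robot touching nothing.
It also fails if it takes over 64 s, if anything falls off the work surface, if the arm or the gripper's body presses on something with over 40 N, if the wrist force passes 120 N, or if a joint passes its speed limit or range.

## Working session

There is one attempt and no reset: what is moved stays moved. The work goes in short steps, each a Python script; the robot and the scene stay as the last script left them, time stands still between calls to the robot, and variables do not carry over. Pictures are saved under pics/ and viewed, at most 10 in all, crops included, and the job is handed in when it is done.

```bash
ls && mkdir -p pics
python3 - <<'E'
from plant import robot
import cv2
for n in("scene","top"):
    cv2.imwrite(f"pics/{n}0.png",robot.grab_frame(n)); print(robot.get_calibration(n))
print(robot.observe(), robot.get_calibration("wrist"))
E
```

```text
pics
{'vertical_fov': 49.02418086127312, 'cx': 258.69759469143247, 'cy': 187.54156195548128, 'rvec': array([ 2.18166658,  1.14945476, -0.44376604]), 'tvec': array([-0.40285132, -0.25475643,  1.53692788])}
{'vertical_fov': 44.04848974987813, 'cx': 254.63508339492063, 'cy': 189.85587797354302, 'rvec': array([ 2.13612297, -2.19329433,  0.09628332]), 'tvec': array([0.09349384, 0.56874196, 1.39899648])}
{'time': 0.1, 'q': array([ 5.75991518e+01,  5.99703394e+00,  5.53127137e+00,  8.96042901e+01,
       -1.99310622e-03,  7.75270859e+01]), 'qvel': array([-0.00661382, -0.08467582,  0.08365422,  0.04888546,  0.00369664,
        0.08070677]), 'joint_torque': array([ 8.36040272e-03, -5.58205211e+01,  5.04721463e+01,  1.28594757e-02,
       -2.45184092e-04,  6.29381611e-05]), 'tool_pos': array([0.20438033, 0.56388991, 0.30317892]), 'tcp_rot': array([-1.79931170e+02, -1.31837742e-02,  1.60072059e+02]), 'ft_force': array([-0.03972748,  0.7641091 , -0.21078273]), 'torque': array([-0.01082225,  0.00088568,  0.0577194 ]), 'gripper_force': 0.0, 'gripper_width': 0.0860624912272416} {'vertical_fov': 65.70646984690485, 'cx': 257.9384607561181, 'cy': 192.184620947679, 'rvec': array([-2.33724622, -1.63941557, -0.27362156]), 'tvec': array([-0.59897126, -0.04365251,  0.38135686])}
```

View pics/top0.png

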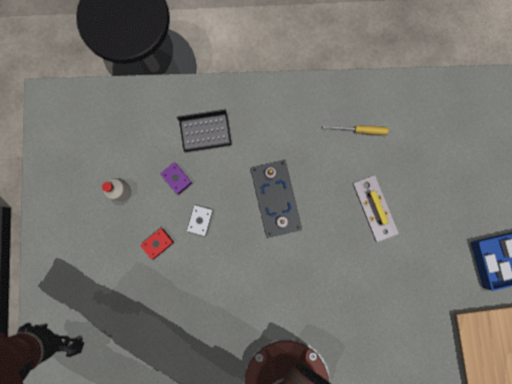

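View pics/scene0.png

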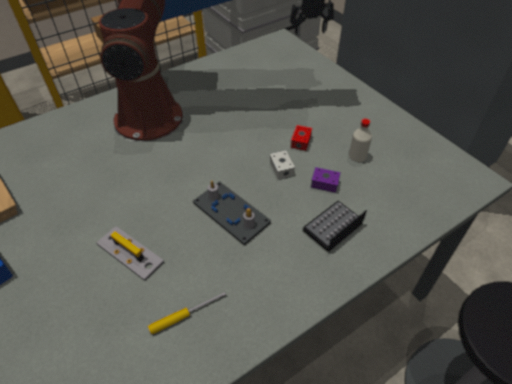

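The top view shows the silver block at (200,221), the jig at (276,198) with pins at (270,172) and (282,222), and the plate at (376,208). Next I'll take rough positions and look closer with the wrist camera.

```bash
cat > h.py <<'E'
import numpy as np, cv2
from scipy.spatial.transform import Rotation as R
from plant import robot
def ray(c,uv,fish):
    f=192/np.tan(np.radians(c["vertical_fov"])/2)
    x,y=(uv[0]-c["cx"])/f,(uv[1]-c["cy"])/f
    if fish:
        r=np.hypot(x,y)+1e-12; d=np.array([x/r*np.sin(r),y/r*np.sin(r),np.cos(r)])
    else: d=np.array([x,y,1.])
    M=R.from_rotvec(np.ravel(c["rvec"])).as_matrix()
    return -M.T@np.ravel(c["tvec"]), M.T@d
def onplane(c,uv,z,fish=True):
    o,d=ray(c,uv,fish); return (o+d*(z-o[2])/d[2])[:2]
def camoff():
    "camera centre and axis in tool frame"
    s=robot.observe(); c=robot.get_calibration("wrist"); o,d=ray(c,(c["cx"],c["cy"]),True)
    T=R.from_euler("xyz",s["tcp_rot"],degrees=True).as_matrix()
    return T.T@(o-s["tool_pos"]),T.T@d
def snap(name):
    c=robot.get_calibration("wrist"); im=robot.grab_frame("wrist")
    cv2.imwrite(f"pics/{name}.png",im); np.save(f"pics/{name}.npy",c,allow_pickle=True); return im,c
def load(name): return cv2.imread(f"pics/{name}.png"),np.load(f"pics/{name}.npy",allow_pickle=True).item()
E
python3 - <<'E'
from h import *
c=robot.get_calibration("top")
for n,p,z in[("block",(200,221),.04),("jig",(276,198),.016),("pinfar",(270,172),.075),("pinnear",(282,222),.075),("plate",(376,209),.012),("bar",(379,208),.057),("barA",(373,193),.057),("barB",(384,223),.057),("oil",(116,189),.07),("red",(157,243),.04),("purple",(176,178),.04),("case",(205,131),.02),("sd",(356,130),.01)]: print(n,onplane(c,p,z,False).round(3))
print(camoff())
E
```

```text
block [0.481 0.243]
jig [0.546 0.015]
pinfar [0.618 0.032]
pinnear [0.471 0.001]
plate [ 0.505 -0.287]
bar [ 0.505 -0.285]
barA [ 0.55  -0.269]
barB [ 0.461 -0.297]
oil [0.58  0.484]
red [0.42  0.371]
purple [0.612 0.313]
case [0.758 0.226]
sd [ 0.75  -0.238]
(array([ 0.08355912, -0.00021107, -0.07033293]), array([-3.27475853e-01, -5.94828549e-04,  9.44859361e-01]))
```

Run:
```python
from h import *
for n,p,y in[("block1",(.481,.243,.25),-168),("jig1",(.546,.015,.27),-168),("plate1",(.505,-.285,.27),-162)]:
    robot.move_pose(p,[180,0,y]); snap(n); print(n,robot.observe()["q"].round(1),robot.observe()["time"])
ims=[load(n)[0] for n in("block1","jig1","plate1")]
cv2.imwrite("pics/m1.png",np.vstack([np.hstack([cv2.resize(ims[0],(400,300)),cv2.resize(ims[2],(400,300))])]))
```

```text
block1 [ 13.   -5.  -11.   84.    0.    0.9] 1.725
jig1 [-12.   -3.7  -7.7  86.    0.  -24.1] 2.7167
plate1 [-42.2   2.2  -1.9  85.9   0.  -60.3] 3.925
```

View pics/jig1.png

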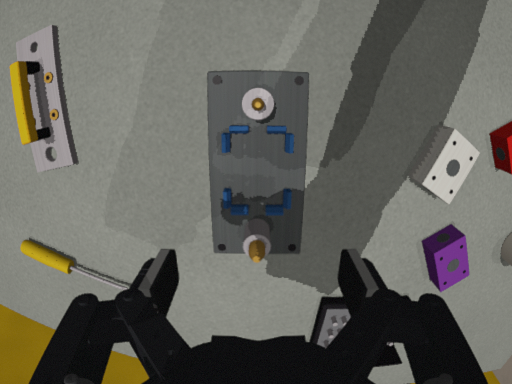

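View pics/m1.png

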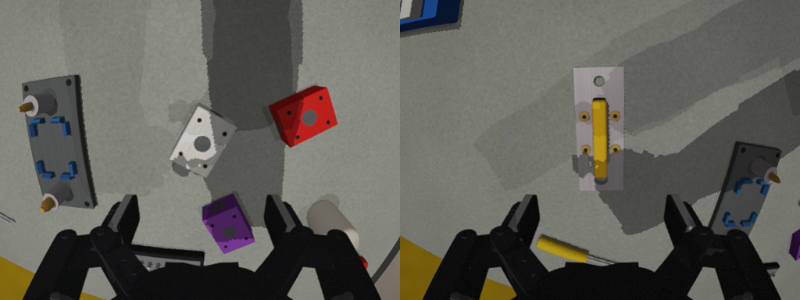

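Jig view: pin near the robot at (258,103), far pin at (256,250), blue locators around (258,168), and the plate at the left with holes at (33,47) and (51,154). Next I'll zoom in to tell the thick pin and wide hole apart and to pick features.

Run:
```python
from h import *
j=load("jig1")[0];b=load("block1")[0];p=load("plate1")[0]
z=lambda im,x,y,w,h,W,H:cv2.resize(im[y:y+h,x:x+w],(W,H),interpolation=cv2.INTER_CUBIC)
a=z(j,193,60,130,210,370,598)
bb=z(b,200,120,110,110,300,300)
c=z(p,210,75,90,180,299,598)
d=z(j,5,20,80,160,130,260)
m=np.hstack([a,c,np.vstack([d,np.zeros((338,130,3),np.uint8)])])
cv2.imwrite("pics/z1.png",m); print(m.shape)
cv2.imwrite("pics/zb.png",bb)
```

```text
(598, 799, 3)
```

View pics/z1.png

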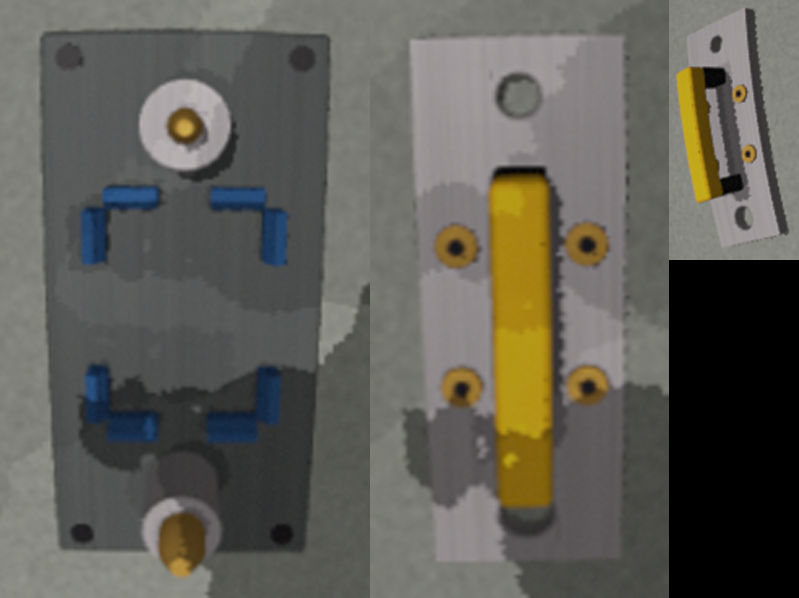

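Shoulder-to-pin ratios make the near pin thin (~12.7 mm) and the far pin thick (~19 mm). The plate's near hole (519,96) is the narrow one, so the jig and plate both have +x pointing away from the robot.

View pics/zb.png

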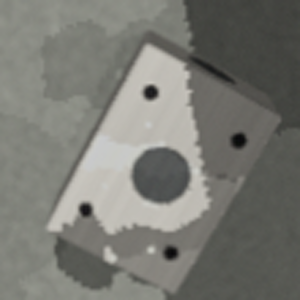

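Run:
```python
from h import *
cj=load("jig1")[1];cp=load("plate1")[1]
J=lambda u,v,z:onplane(cj,(193+(u+.5)/370*130-.5,60+(v+.5)/598*210-.5),z)
P=lambda u,v,z:onplane(cp,(210+(u-370+.5)/299*90-.5,75+(v+.5)/598*180-.5),z)
def rep(n,pts):
    p=np.array(pts); r=cv2.minAreaRect((p*1000).astype(np.float32)); a=(p[2]+p[3]-p[0]-p[1])/2
    print(n,(p.mean(0)*1000).round(1),"yaw",np.degrees(np.arctan2(a[1],a[0])).round(2),"size",np.round(r[1],1))
rep("jig holes",[J(*q,.016) for q in[(69,57),(303,58),(282,534),(83,534)]])
rep("jig corners",[J(*q,.016) for q in[(42,35),(329,35),(306,550),(60,548)]])
a,b=J(185,124,.058),J(182,530,.058);print("shoulders",a,b,(a+b)/2,np.degrees(np.arctan2(*(b-a)[::-1])))
a,b=J(185,125,.084),J(181,567,.084);print("tips",a,b,(a+b)/2,np.degrees(np.arctan2(*(b-a)[::-1])))
rep("plate corners",[P(*q,.012) for q in[(411,40),(624,40),(621,558),(437,560)]])
rep("bushes",[P(*q,.012) for q in[(457,247),(588,245),(588,386),(461,388)]])
rep("bar",[P(*q,.057) for q in[(490,180),(549,180),(551,505),(501,507)]])
print("narrow",P(519,96,.012))
im,cb=load("block1")
hsv=cv2.cvtColor(im,cv2.COLOR_BGR2HSV)
g=cv2.cvtColor(im,cv2.COLOR_BGR2GRAY)
print(im[150:200:8,235:300:8].tolist()[3])
```

```text
jig holes [547.3  14.9] yaw 11.61 size [200.9  88.2]
jig corners [546.7  14.8] yaw 11.75 size [218.  109.7]
shoulders [ 4.73457502e-01 -3.56576255e-04] [0.61997852 0.02970346] [0.54671801 0.01467344] 11.593842247416465
tips [ 4.72886271e-01 -4.46052507e-04] [0.62049999 0.02956597] [0.54669313 0.01455996] 11.492423736831999
plate corners [ 509.4 -285.9] yaw 19.19 size [189.8  69.7]
bushes [ 509.7 -285.8] yaw 18.74 size [50.4 44.7]
bar [ 508.1 -286.2] yaw 19.03 size [103.2  16.9]
narrow [ 0.43819587 -0.31058145]
[[201, 201, 200], [196, 201, 200], [196, 201, 200], [103, 104, 103], [178, 185, 188], [100, 106, 107], [99, 103, 105], [102, 106, 108], [82, 87, 86]]
```

Run:
```python
from h import *
im,cb=load("block1")
B=lambda u,v,z=.04:onplane(cb,(200+(u+.5)/300*110-.5,120+(v+.5)/300*110-.5),z)
h=np.array([B(*q) for q in[(151,93),(239,141),(171,253),(86,210)]])
a=(h[2]+h[3]-h[0]-h[1])/2; yaw=np.degrees(np.arctan2(a[1],a[0])); c=(h.mean(0)+B(161,175))/2
print("block",h.mean(0),B(161,175),yaw,np.linalg.norm(a),np.linalg.norm(h[1]-h[0]))
k=[B(*q) for q in[(148,43),(278,120),(172,292),(47,228)]]
print("corners",np.mean(k,0),cv2.minAreaRect((np.array(k)*1000).astype(np.float32)))
t=(yaw+180+180)%360-180
print("tool yaw",t)
robot.move_pose([*c,.20],[180,0,t]); print(robot.observe()["q"].round(1))
print("joints at jig",robot.ik([.5468,.0147,.2],[180,0,-168.4]))
im,_=snap("b2"); cv2.imwrite("pics/b2v.png",im)
print(robot.observe()["time"])
```

```text
block [0.48552507 0.24470307] [0.48529914 0.244508  ] -16.93029587385658 0.049919277147419464 0.036060173013018434
corners [0.48505159 0.24420311] ((484.7431945800781, 244.24209594726562), (53.879547119140625, 78.85552215576172), 72.97093200683594)
tool yaw 163.0697041261434
[ 12.9  -3.5 -14.8  78.7  -0.   29.9]
joints at jig [-12.16545194  -2.93589128 -14.26816729  78.66772399   0.
 -23.76545194]
5.9083
```

View pics/b2v.png

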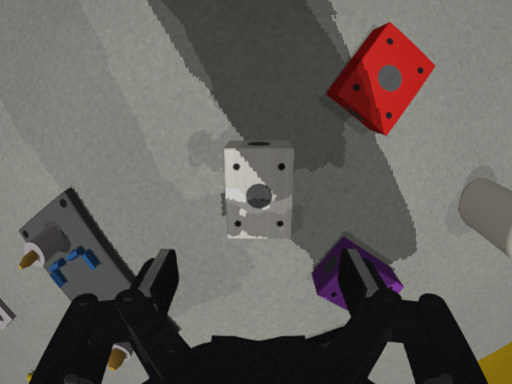

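Run:
```python
from h import *
im,c=load("b2"); s=robot.observe(); T=R.from_euler("xyz",s["tcp_rot"],degrees=True).as_matrix()[:2,:2]
for n,q in dict(port=(258,195),p1=(345,237),p2=(315,266),p3=(402,287),b1=(225,149),b2=(293,150),b3=(292,237),b4=(227,237)).items():
    w=onplane(c,q,.04); print(n,w.round(4),(T.T@(w-s["tool_pos"][:2])*1000).round(1))
```

```text
port [0.4846 0.2441] [ 1.3 -0.3]
p1 [0.5459 0.3073] [-38.9  78. ]
p2 [0.5673 0.2744] [-69.   52.8]
p3 [0.6283 0.3597] [-102.4  152.2]
b1 [0.4401 0.2305] [ 39.8 -26.3]
b2 [0.4565 0.2816] [39.  27.4]
b3 [0.5307 0.2612] [-37.9  29.6]
b4 [0.5141 0.2068] [-37.9 -27.4]
```

The block is centred under the gripper (port at (258,195)), and the purple block is clear of the right finger. Next: grasp, lift and place.

Run:
```python
from h import *
o=lambda n:print(n,{k:np.round(v,3) for k,v in robot.observe().items() if k in("time","tool_pos","ft_force","gripper_width","gripper_force")})
p=robot.observe()["tool_pos"]
print(robot.line_to([p[0],p[1],.080],vel=.12,guard=15)); robot.set_gripper(.045); o("grip")
robot.line_to([p[0],p[1],.19],vel=.15); o("lift")
n=np.array([.5468,.0147])
robot.move_pose([*n,.19],[180,0,-168.4]); robot.pause(.2); o("over")
snap("n1")
```

```text
False
grip {'time': np.float64(7.442), 'tool_pos': array([0.486, 0.244, 0.081]), 'ft_force': array([-0.476,  2.294,  6.436]), 'gripper_force': np.float64(65.313), 'gripper_width': np.float64(0.055)}
lift {'time': np.float64(8.325), 'tool_pos': array([0.485, 0.244, 0.189]), 'ft_force': array([ 0.203,  0.661, -4.44 ]), 'gripper_force': np.float64(64.167), 'gripper_width': np.float64(0.055)}
over {'time': np.float64(9.467), 'tool_pos': array([0.547, 0.016, 0.19 ]), 'ft_force': array([ 0.425,  0.102, -2.584]), 'gripper_force': np.float64(64.103), 'gripper_width': np.float64(0.055)}
```

View pics/n1.png

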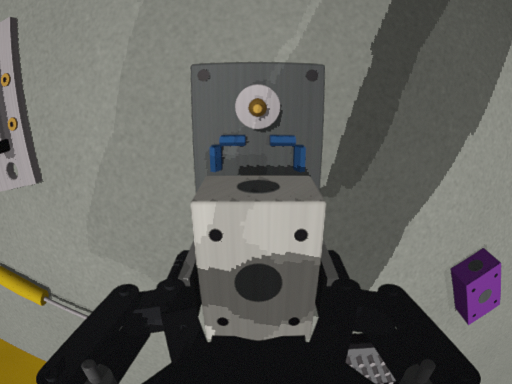

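The held block is square and centred on the jig axis, with the near pin at (257,107). Lowering into the nest.

Run:
```python
from h import *
o=lambda n:print(n,{k:np.round(v,4) for k,v in robot.observe().items() if k in("time","tool_pos","tcp_rot","ft_force","gripper_width")})
o("start")
n=[.5468,.0147]
robot.line_to([*n,.125],vel=.12); o("above")
print(robot.line_to([*n,.0965],vel=.03,guard=8)); o("down")
snap("n2")
```

```text
start {'time': np.float64(9.5167), 'tool_pos': array([0.5467, 0.0158, 0.1899]), 'tcp_rot': array([ 1.799914e+02, -1.700000e-03, -1.683229e+02]), 'ft_force': array([-0.1999,  0.4214, -4.1115]), 'gripper_width': np.float64(0.0545)}
above {'time': np.float64(10.2083), 'tool_pos': array([0.5471, 0.0147, 0.1256]), 'tcp_rot': array([-1.799851e+02,  3.670000e-02, -1.683936e+02]), 'ft_force': array([ 0.0242,  0.0533, -2.8832]), 'gripper_width': np.float64(0.0552)}
True
down {'time': np.float64(11.1), 'tool_pos': array([0.5466, 0.0147, 0.0969]), 'tcp_rot': array([ 1.799863e+02, -3.350000e-02, -1.683997e+02]), 'ft_force': array([ 0.7281, -0.4019,  5.1473]), 'gripper_width': np.float64(0.0555)}
```

Contact came at the expected floor height with almost no side force. Next: release, check, and move over the plate.

Run:
```python
from h import *
n=[.5468,.0147]
robot.set_gripper(.085); robot.pause(.1)
robot.line_to([*n,.27],vel=.15); robot.pause(.3); snap("n3")
a=np.radians(19); c=np.array([.5090,-.2860])
robot.move_pose([*c,.24],[180,0,-161]); robot.pause(.3); snap("p2")
print(robot.observe()["time"],robot.observe()["tool_pos"],robot.observe()["tcp_rot"])
m=np.hstack([load("n3")[0][40:290,170:350],load("p2")[0][40:290,170:350]])
cv2.imwrite("pics/m2.png",cv2.resize(m,(794,552),interpolation=cv2.INTER_CUBIC))
```

```text
14.8417 [ 0.50928674 -0.28545309  0.24011846] [-1.79990779e+02  6.69609786e-03 -1.60950183e+02]
```

View pics/m2.png

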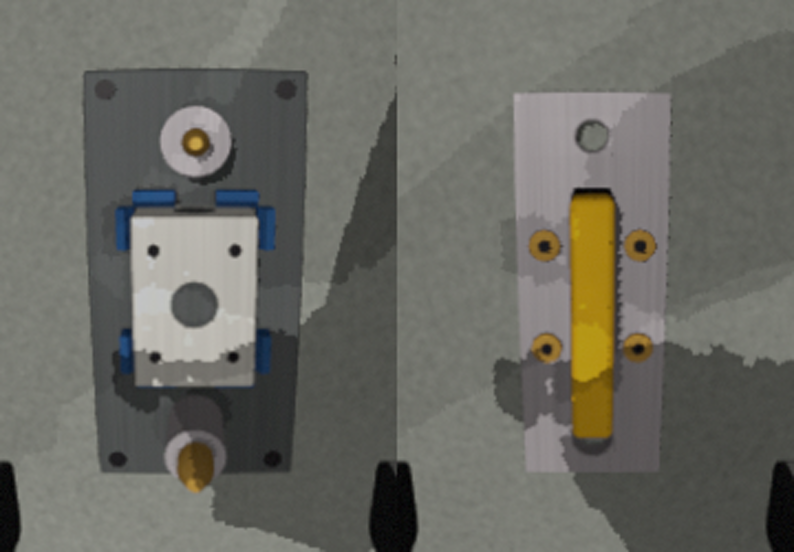

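The block is fully seated between the locators, and the plate is square in view. I'll refine the plate pose from the bushes and corners, then grasp.

Run:
```python
from h import *
o=lambda n:print(n,{k:np.round(v,4) for k,v in robot.observe().items() if k in("time","tool_pos","tcp_rot","ft_force","gripper_width","gripper_force")})
_,cp=load("p2");_,cj=load("n3")
k=794/360
P=lambda u,v,z:onplane(cp,(170+(u-397+.5)/k-.5,40+(v+.5)/k-.5),z)
J=lambda u,v,z:onplane(cj,(170+(u+.5)/k-.5,40+(v+.5)/k-.5),z)
def rep(n,p):
    p=np.array(p);a=(p[2]+p[3]-p[0]-p[1])/2;y=np.degrees(np.arctan2(a[1],a[0]));print(n,p.mean(0).round(4),y.round(2));return p.mean(0),y
c1,y1=rep("bush",[P(*q,.012) for q in[(544,246),(640,246),(638,349),(547,349)]])
c2,y2=rep("corn",[P(*q,.012) for q in[(514,94),(671,94),(660,472),(526,472)]])
c3,y3=rep("bar",[P(*q,.057) for q in[(572,197),(614,197),(612,438),(573,438)]])
rep("jigholes",[J(*q,.016) for q in[(105,90),(286,90),(273,459),(118,459)]])
a,b=J(196,142,.058),J(195,457,.058);print("shoulders",(a+b)/2,np.linalg.norm(b-a))
rep("blk",[J(*q,.056) for q in[(153,251),(235,251),(233,356),(155,356)]])
c=(c1+c2)/2; y=(y1+y2)/2
if np.linalg.norm(c-[.509,-.286])<.004 and abs(y-19)<1.5:
    robot.line_to([*c,.16],vel=.15,rotation=[180,0,y-180])
    print(robot.line_to([*c,.102],vel=.08,guard=12)); o("at")
    robot.set_gripper(.010); o("grip")
    robot.line_to([*c,.14],vel=.08); robot.pause(.2); o("lift"); np.save("grasp.npy",[*c,y])
```

```text
bush [ 0.5101 -0.2857] 19.36
corn [ 0.5096 -0.2856] 19.17
bar [ 0.5084 -0.2861] 18.99
jigholes [0.5476 0.0149] 11.62
shoulders [0.54749617 0.014792  ] 0.14983237238679947
blk [0.5455 0.0137] 11.59
False
at {'time': np.float64(16.4), 'tool_pos': array([ 0.5101, -0.2859,  0.1025]), 'tcp_rot': array([-1.799670e+02,  1.770000e-02, -1.607333e+02]), 'ft_force': array([-0.4819, -0.6077,  0.2788]), 'gripper_force': np.float64(0.0), 'gripper_width': np.float64(0.0852)}
grip {'time': np.float64(17.025), 'tool_pos': array([ 0.5098, -0.2855,  0.1021]), 'tcp_rot': array([ 1.799800e+02, -5.600000e-03, -1.607285e+02]), 'ft_force': array([-1.2816,  2.4982,  3.8237]), 'gripper_force': np.float64(59.9642), 'gripper_width': np.float64(0.0169)}
lift {'time': np.float64(17.85), 'tool_pos': array([ 0.5096, -0.2854,  0.1393]), 'tcp_rot': array([ 1.799449e+02, -3.080000e-02, -1.607346e+02]), 'ft_force': array([ 0.3959,  0.2251, -6.4443]), 'gripper_force': np.float64(58.7008), 'gripper_width': np.float64(0.0169)}
```

Run:
```python
from h import *
o=lambda n:print(n,{k:np.round(v,4) for k,v in robot.observe().items() if k in("time","tool_pos","tcp_rot","ft_force","torque","gripper_width")})
c=np.load("grasp.npy")[:2]; t=[.5473,.0148]; r=[180,0,-168.35]
robot.line_to([*c,.25],vel=.12)
robot.move_pose([*t,.25],r); robot.pause(.3)
robot.line_to([*t,.195],vel=.08,rotation=r); robot.pause(.3); o("above")
for z in(.186,.178,.170,.163):
    g=robot.line_to([*t,z],vel=.03,guard=8); o((z,g))
    if g: break
```

```text
above {'time': np.float64(21.5083), 'tool_pos': array([0.5475, 0.0148, 0.1954]), 'tcp_rot': array([-1.799849e+02,  3.510000e-02, -1.683477e+02]), 'ft_force': array([ 0.596 , -0.2665, -6.9654]), 'torque': array([ 0.0217, -0.0212,  0.0106]), 'gripper_width': np.float64(0.0166)}
(0.186, False) {'time': np.float64(21.9583), 'tool_pos': array([0.5471, 0.0148, 0.1856]), 'tcp_rot': array([ 1.799830e+02, -3.410000e-02, -1.683529e+02]), 'ft_force': array([ 2.9200e-02, -3.3000e-03, -6.7632e+00]), 'torque': array([-0.0078,  0.0407, -0.013 ]), 'gripper_width': np.float64(0.0164)}
(0.178, False) {'time': np.float64(22.375), 'tool_pos': array([0.5471, 0.0148, 0.1777]), 'tcp_rot': array([ 1.799865e+02, -3.250000e-02, -1.683482e+02]), 'ft_force': array([ 0.1508, -0.9557, -6.8135]), 'torque': array([-0.0202, -0.0593,  0.0004]), 'gripper_width': np.float64(0.0167)}
(0.17, False) {'time': np.float64(22.7917), 'tool_pos': array([0.5471, 0.0148, 0.1697]), 'tcp_rot': array([ 1.799860e+02, -2.910000e-02, -1.683505e+02]), 'ft_force': array([-0.0291,  0.388 , -5.5068]), 'torque': array([ 0.006 , -0.0032, -0.0722]), 'gripper_width': np.float64(0.017)}
(0.163, False) {'time': np.float64(23.175), 'tool_pos': array([0.5471, 0.0149, 0.1627]), 'tcp_rot': array([ 1.799849e+02, -2.770000e-02, -1.683474e+02]), 'ft_force': array([-0.463 ,  0.4939, -7.2186]), 'torque': array([ 0.0175, -0.0361,  0.0263]), 'gripper_width': np.float64(0.0167)}
```

Both pins are in their holes with no contact force. Now the last few millimetres until it seats.

Run:
```python
from h import *
o=lambda n:print(n,{k:np.round(v,4) for k,v in robot.observe().items() if k in("time","tool_pos","ft_force","torque","gripper_width")})
t=[.5473,.0148]
g=robot.line_to([*t,.157],vel=.015,guard=15); o(g); robot.pause(.3); o("settled")
```

```text
True {'time': np.float64(23.5), 'tool_pos': array([0.5476, 0.0148, 0.1602]), 'ft_force': array([ 0.1025, -0.4931,  4.774 ]), 'torque': array([ 0.0154,  0.1887, -0.001 ]), 'gripper_width': np.float64(0.0172)}
settled {'time': np.float64(23.8), 'tool_pos': array([0.5476, 0.0148, 0.1601]), 'ft_force': array([0.0724, 0.929 , 5.6176]), 'torque': array([0.0462, 0.1816, 0.0331]), 'gripper_width': np.float64(0.0171)}
```

Contact is at seating height (0.160), but there is a small pitch moment. I'll press slightly further so both shoulders are loaded.

Run:
```python
from h import *
o=lambda n:print(n,{k:np.round(v,4) for k,v in robot.observe().items() if k in("time","tool_pos","tcp_rot","ft_force","torque","gripper_width")})
t=[.5473,.0148]
g=robot.line_to([*t,.1585],vel=.01,guard=15); robot.pause(.3); o(g)
robot.set_gripper(.085); robot.pause(.2); o("open")
robot.line_to([*t,.27],vel=.12); robot.pause(.3); snap("f1")
cv2.imwrite("pics/f2.png",robot.grab_frame("scene"))
a=cv2.resize(load("f1")[0][40:290,150:370],(480,545),interpolation=cv2.INTER_CUBIC)
b=cv2.resize(cv2.imread("pics/f2.png")[165:265,170:290],(320,267),interpolation=cv2.INTER_CUBIC)
cv2.imwrite("pics/f3.png",np.hstack([a,np.vstack([b,np.zeros((278,320,3),np.uint8)])]))
o("up")
```

```text
False {'time': np.float64(24.35), 'tool_pos': array([0.5477, 0.0147, 0.1602]), 'tcp_rot': array([ 1.799910e+02, -4.220000e-02, -1.683434e+02]), 'ft_force': array([-4.954 ,  0.5677,  7.2541]), 'torque': array([0.1305, 0.9294, 0.0321]), 'gripper_width': np.float64(0.0167)}
open {'time': np.float64(25.2167), 'tool_pos': array([0.5473, 0.0148, 0.1585]), 'tcp_rot': array([ 1.799417e+02, -1.284000e-01, -1.683468e+02]), 'ft_force': array([-1.582 , -0.131 ,  0.2417]), 'torque': array([ 0.0094, -0.0402, -0.008 ]), 'gripper_width': np.float64(0.0851)}
up {'time': np.float64(26.6917), 'tool_pos': array([0.5472, 0.0148, 0.2698]), 'tcp_rot': array([ 1.799380e+02, -1.418000e-01, -1.683476e+02]), 'ft_force': array([-0.094 , -1.4473, -0.7523]), 'torque': array([-0.0104,  0.0405, -0.0179]), 'gripper_width': np.float64(0.0852)}
```

View pics/f3.png

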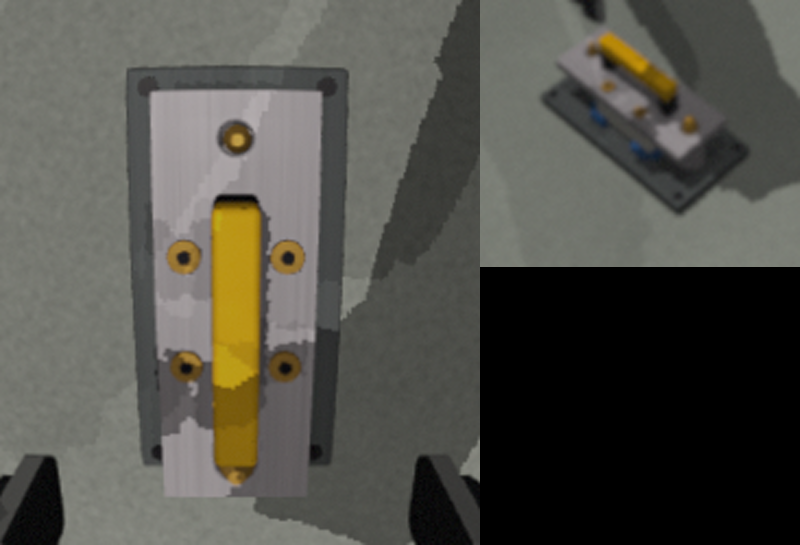

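The plate lies over both pins, with pin tips visible at (236,138) and (236,476). I'll check its level from the apparent widths of both ends, then hand in.

Run:
```python
from h import *
_,c=load("f1")
F=lambda u,v,z:onplane(c,(150+(u+.5)*220/480-.5,40+(v+.5)*250/545-.5),z)
p=[F(*q,.070) for q in[(150,91),(322,91),(308,496),(164,496)]]
d=lambda a,b:round(1000*float(np.linalg.norm(a-b)),1)
print("near/far width",d(p[0],p[1]),d(p[2],p[3]),"lengths",d(p[0],p[3]),d(p[1],p[2]),np.mean(p,0))
b=[F(*q,.070) for q in[(184,257),(288,257),(285,367),(187,367)]]
print(np.mean(b,0), robot.observe()["time"])
```

```text
near/far width 70.4 71.4 lengths 190.4 190.4 [0.54697283 0.01414884]
[0.54757942 0.01427453] 26.6917
```

The far end reads slightly wide and the pressing moment was near-sided. I'll touch the top of the bar at both ends with closed fingers to check it is level.

Run:
```python
from h import *
robot.set_gripper(0.0)
u=np.array([np.cos(np.radians(11.6)),np.sin(np.radians(11.6))]); t=np.array([.5473,.0146])
for s in(-.042,.042):
    q=t+s*u
    robot.line_to([*q,.205],vel=.2); robot.pause(.2)
    g=robot.line_to([*q,.180],vel=.015,guard=6); o=robot.observe(); print(s,g,o["tool_pos"].round(4),o["ft_force"].round(1),o["time"],o["gripper_width"])
    robot.line_to([*q,.215],vel=.1)
```

```text
-0.042 True [0.5062 0.0061 0.1877] [-0.2 -0.2  4.7] 29.3 0.00027893755668077937
0.042 True [0.5884 0.023  0.1877] [-1.4 -0.   4.6] 31.6167 -0.00023929775579888737
```

Both ends of the bar touch at 0.1877 m, which matches the expected 0.188 m. The plate is level and flush.

Run:
```python
from h import *
p=robot.observe()["tool_pos"]; robot.line_to([p[0],p[1],.29],vel=.15); robot.pause(.5)
print(robot.job_done())
```

```text
the job is handed in; nothing more can be done
None
```

The job is handed in at about 33 s: the block is seated in the nest, and the drill plate was lowered over both pins in the grip and checked level on the shoulders; the arm never went near the bit case, screwdriver or oil bottle.

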